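# Set the gauge stop in its notch and clamp it

## Task

Set the length gauge for the next cards: with the fingertips, push the sliding stop along its rail until its spring pin clicks over the first hump and drops into the notch between the two humps of the two-humped plate; the other plate, with a single hump, has no notch. Then press the stop's clamp lever down as far as it goes, leaving the stop clamped in the notch. Only push and press: do not pull the pin up by its knob, do not press the lever before the pin is in the notch, and leave the bottle, glue stick and eraser where they stand.

Things in the scene. Friction and masses are not known exactly. Their poses are not given: they have to be found in the camera images.
- gauge: Length gauge fixed on the table: light wooden board 380 mm along its y, 12 mm thick, x from -100 to +70 mm; aluminium rail along y at x = 0 (20 mm wide, top at 26 mm; end caps at y = +-178, top 36). Origin: underside of the board, below the rail's middle. y along the rail, z up, -x the front (roughly toward the robot). Position and yaw vary.
- stop (a joint): Position in m of the aluminium sliding stop on the rail, along gauge y; 0 at mid-rail, range -0.14 to 0.14, starts near 0. 0.25 kg; slides at about 1 N, and needs up to about 7 N where its pin climbs a hump or leaves the notch. Saddle 50 (x) by 56 mm (y), top 42 mm above the table; a blade sticks out to the front, an arm with the pin to the rear.
- blade (a point): Centre of the stop's blade, the upright plate to push, either way along gauge y: 10 mm thick in y, from gauge x = -89 to -25 mm (this point at -62), from 14 to 44 mm above the table (this point at 29; the board's top is at 12). Axes as the gauge's.
- pin_tip (a point): Lowest point of the spring pin's ball tip (10 mm diameter). The pin stands upright in the stop's rear arm, 45 mm behind the rail's centre line, at the same gauge y as the blade; a black knob 16 mm wide tops it about 60 mm above the table. Axes as the gauge's.
- pin (a joint): Height of the spring pin in m: 0 while it runs free above the board, 0.005 on the crest of a hump, about 0.002 when it is seated in the notch. It is pressed down with 6 to 8.5 N.
- notch (a point): Bottom of the notch, the valley between the two humps of the two-humped steel plate, where the pin sits: on the pin's path at gauge x = +45 mm. The plate lies on the board behind the rail: 70 mm along gauge y, 28 wide; round humps 6 mm high, crests 12 mm to either side of the notch, whose slopes draw the pin in. 75 to 110 mm from mid-rail, either side. Axes as the gauge's.
- plain (a point): Top of the single round hump (6 mm high) in the middle of the other steel plate, which has the same length and width but no notch; on the other side of mid-rail, 75 to 110 mm from it. Not to be used.
- lever (a joint): Angle of the clamp lever in rad: 0 to 0.08 at the start (released, leaning up to the front), 0.56 fully down and level (clamped; firm stop). Hinge along gauge y at gauge x = +10 mm, 49 mm above the table, on the stop at the same gauge y as the blade; the lever points to -x. Takes about 1.5 N at its end and stays where it is left.
- lever_end (a point): Middle of the top face of the pad near the lever's free end, the place to press: the pad is 16 mm long by 18 mm wide, black, 50 mm from the hinge; about 80 mm above the table when released and 53 mm when clamped (then at gauge x = -40 mm).
- ink: Ink bottle, 46 x 46 x 57 mm, on the table behind the gauge; origin at the centre of its underside. Leave alone.
- glue: Glue stick standing upright, 26 mm wide, 95 mm high, on the table behind the gauge; origin at the centre of its underside. Leave alone.
- rubber: White eraser in a card sleeve, 22 x 55 x 12 mm, lying on the table in front of the gauge; origin at the centre of its underside. Leave alone.

How it is judged:
On the way, in this order (a step that is already met when the one before it is completed fails the run):
1. the pin has dropped into the notch, the lever still up (y of pin_tip in the frame of notch between -0.0025 and 0.0025 m and value of joint pin below 0.0035 m and value of joint lever below 0.2 rad), for 0.2 s.
2. the lever is pressed fully down with the pin in the notch (y of pin_tip in the frame of notch between -0.0025 and 0.0025 m and value of joint pin below 0.0035 m and value of joint lever above 0.48 rad), for 0.2 s.
At the end, for the whole second after the job is handed in: The pin is seated in the notch (within 2.5 mm of its middle along the rail, pin height under 3.5 mm), the lever is down (above 0.48 of 0.56 rad), the stop is at rest (all of step 2 and velocity of joint stop between -0.01 and 0.01 m/s); the robot touches nothing.
It fails at once if the pin is pulled up by its knob (above 9 mm) (value of joint pin above 0.009 m).
It fails at once if the lever is pressed before the pin is in the notch, or the stop is moved with the lever down (value of joint lever above 0.3 rad and not (y of pin_tip in the frame of notch between -0.006 and 0.006 m)).
It fails at once if the bottle, glue stick or eraser is moved by more than 15 mm or tipped or lifted (distance of any of ink, glue, rubber from where it was at the start of the episode above 0.015 m or angle between any of ink, glue, rubber's own z axis and vertical above 0.3 rad).
It also fails if it takes over 56 s, if anything falls off the work surface, if the arm or the gripper's body presses on something with over 40 N, if the wrist force passes 120 N, or if a joint passes its speed limit or range.

## Robot

A 7-joint arm with a two-finger parallel gripper is mounted at the origin on the work surface; the furniture and walls round the work are solid. World frame = base frame: x ahead of the robot, y to its left, z up, the work surface at z = 0. Lengths are in m, angles in rad, forces in N, time in s.
With the tool pointing down it reaches from about 0.4 to 0.85 m from the base axis. Payload 4.5 kg.
Tool frame: the origin (TCP) lies at the very end of the fingers, on their centre line; the grasp point (between the pads) lies 19 mm behind it (r.pinch_z is the distance from the TCP to the grasp point, in m); z points along the fingers, y is the line along which they close (so a half turn about z gives the same grasp; the last joint's range is limited). The gripper opens to 88 mm and grips with 3 to 60 N. Pads are 18 mm wide; open, the fingers measure 123 mm over their backs; the gripper's body (75 mm by 187 mm) begins 45 mm behind the grasp point.
Start: joints at [1.378, 0.689, -0.195, 1.565, 0.157, 0.902, -0.215], TCP at [0.141, -0.609, 0.239] pointing down, gripper open.
Joint ranges: [-3.01, 3.01], [-0.46, 2.08], [-1.47, 1.51], [0.13, 2.56], [-1, 4.14], [0.04, 2.09], [-2.66, 2.66]. Speed limits (rad/s): [2.57, 2.57, 3.14, 3.14, 3.14, 3.14, 3.14].

## Interface

Orientations are given as a unit quaternion [x, y, z, w].
In Python, from plant import r, cams gives the robot as it stands.
- The arm moves only by the shell command python3 -m pendant 'ROWS' [FORCE]. ROWS is JSON, a list of rows, each a list of 3 entries, a list of its own where there are three numbers: the closure, from -1 (fully open) to 1 (shut), then the shift along the tool's x, y, z in mm, then the turn, a rotation vector about the tool's x, y, z in degrees. A call has 1 to 8 rows; each row shifts and turns the commanded pose from where the row before left it, along the tool's axes as they then stand; what a row does not reach is not made up. A row lasts 1/8 s, in which the tool goes at most 62.5 mm and 10.7 degrees, less where a joint would pass 70% of its speed; a pose out of reach is approached as far as the arm can. A call with a gripper value outside its range is refused whole. The fingers move at their own pace and stop on an object; FORCE is the grip in N (left out, the last holds). Time passes only in rows, so rows that do not move let the fingers close. It gives the time, the measured TCP pose, the force, the opening and the grip force at its end, in the units of the state.
- r.get_state(): the state, without advancing time (a new reading comes with each control period).
- cams.snapshot(name): name is "scene" or "top" or "wrist"; returns a dict with "img" (384x512x3 uint8, red, green, blue), "camera_matrix" (3x3 intrinsics, pixels), "camera_from_world" (4x4, takes a point from world to camera coordinates); the wrist camera has in their place "tool_from_camera" (4x4, takes a point from camera to tool coordinates, whose origin is the TCP and whose axes are the flange's). Camera axes: x right, y up, looking along -z (the intrinsics and any distortion apply to the point x, -y, -z); pixel columns grow to the right and rows downward; lengths in m; the calibration is good to about 2 mm. The wrist camera is an equidistant fisheye: a pixel r from the principal point sees the ray r / f radians off the axis. A picture is of the moment at which its call begins: read the wrist's pose just before it. There is no depth.
- r.finish_job(): hands the job in; it is judged then, once.
The state is a dict: "clock": time; "q": joint angles; "qd": joint speeds; "joint_torque": joint torques, N m; "tool_pos": TCP position; "eef_rot": TCP orientation; "contact_force": force on the tool from outside, world axes, zero at the start; "moment": the same for the moment, N m; "opening": opening from 0.0 (shut) to 1.0 (fully open); "finger_force": force on a finger pad.
Only numpy, scipy, OpenCV 4.12 (cv2) and the standard library are available. Lean on these libraries where they do the work, as an engineer would, in place of code of your own. Each camera call takes 0.05 s, during which the arm holds its last target. There are 200 camera calls.

## Working session

There is one attempt and no reset: what is moved stays moved. The work goes in short steps, Python scripts to look and compute and a shell command to move; the robot and the scene stay as the last step left them, time stands still between calls to the robot, and variables do not carry over. Pictures are saved under pics/ and viewed, at most 10 in all, crops included, and the job is handed in when it is done.

```bash
mkdir -p pics; python3 - <<'E'
from plant import r,cams
import cv2,numpy as np,pickle
s=r.get_state(); print(s['clock'],s['tool_pos'],s['eef_rot'],s['opening'])
d={n:cams.snapshot(n) for n in('scene','top')}
pickle.dump(d,open('s0.pkl','wb'))
for n in d: cv2.imwrite(f'pics/{n}0.png',cv2.resize(d[n]['img'][:,:,::-1],(800,600),interpolation=cv2.INTER_CUBIC)); print(d[n]['camera_matrix'],d[n]['camera_from_world'],d[n].keys())
E
```

```text
0.0 [ 0.14032375 -0.60837422  0.23786043] [ 9.93571454e-01  1.13202688e-01 -1.82728562e-04 -9.40395351e-04] 1.0036388503853853
[[497.57452865   0.         259.75117741]
 [  0.         497.57452865 196.42457367]
 [  0.           0.           1.        ]] [[ 0.58659966 -0.80976263  0.01361285 -0.39247334]
 [ 0.60344452  0.44822776  0.65950481 -0.36112607]
 [-0.54014401 -0.3786507   0.75157707 -0.70914081]
 [ 0.          0.          0.          1.        ]] dict_keys(['img', 'camera_matrix', 'camera_from_world'])
[[350.49928691   0.         250.67245941]
 [  0.         350.49928691 190.03506722]
 [  0.           0.           1.        ]] [[ 0.1324917  -0.99117932  0.00308291 -0.1179008 ]
 [ 0.97082196  0.13039648  0.20124981 -0.54331262]
 [-0.19987665 -0.02367097  0.9795351  -0.80366058]
 [ 0.          0.          0.          1.        ]] dict_keys(['img', 'camera_matrix', 'camera_from_world'])
```

View pics/scene0.png

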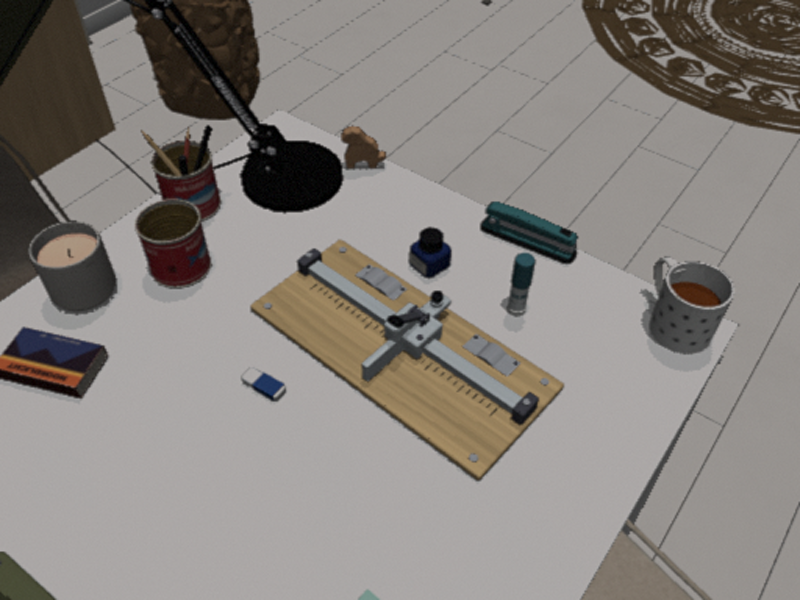

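View pics/top0.png

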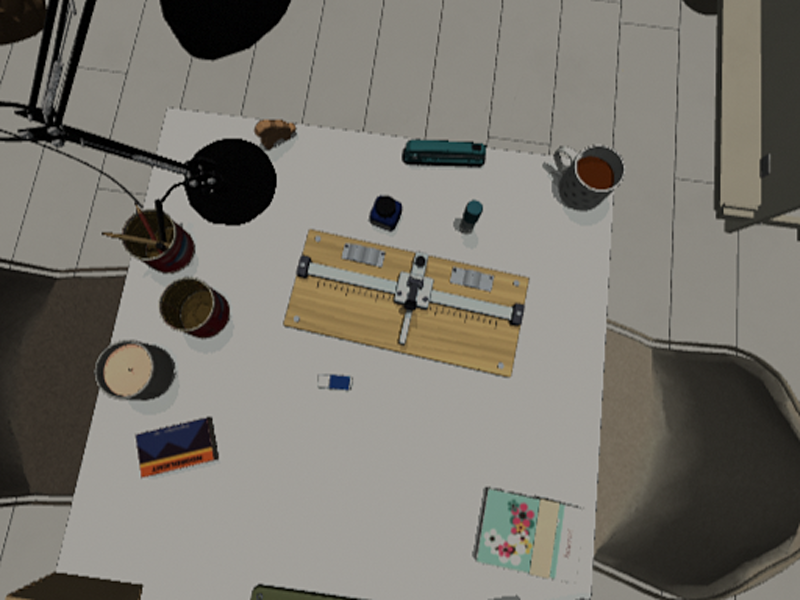

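The scene picture shows the gauge with the stop near the middle, and the eraser in front at (263,383). The ink bottle (430,250) and glue stick (520,285) are behind. In the top picture the board corners are at about (307,230), (529,277), (511,376) and (285,325), with plates at (363,253) and (471,278).

```bash
python3 - <<'E'
import cv2,numpy as np,pickle
d=pickle.load(open('s0.pkl','rb'))
def crop(n,x0,y0,w,h,W):
    im=d[n]['img'][y0:y0+h,x0:x0+w,::-1]; return cv2.resize(im,(W,int(h*W/w)),interpolation=cv2.INTER_CUBIC)
a=crop('scene',155,145,215,165,780)
cv2.imwrite('pics/c1.png',a[:600])
a=crop('top',178,140,165,105,800); cv2.imwrite('pics/c2.png',a)
print(a.shape)
E
```

```text
(509, 800, 3)
```

View pics/c1.png

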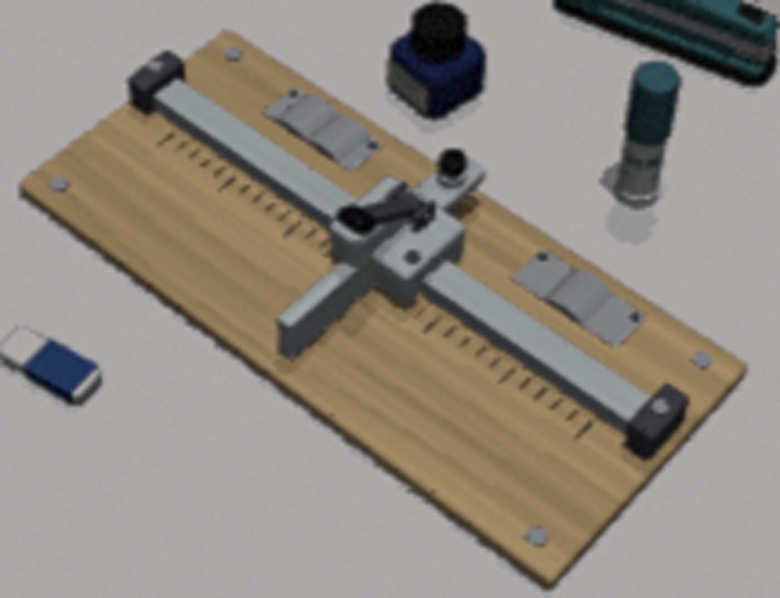

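View pics/c2.png

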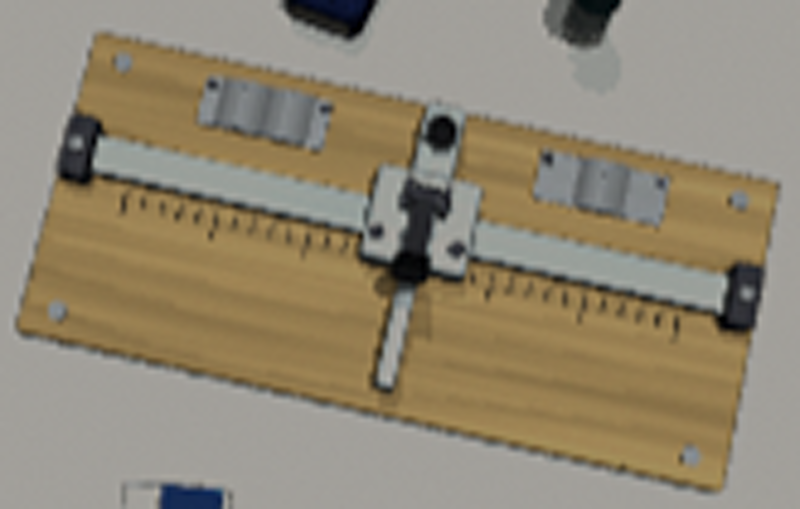

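The top crop shows the two-humped plate on the left (the +y side), centred at about (264,112). The single hump is on the right, centred at about (602,187). The blade's front end is at (385,385), the knob at (440,131) and the lever pad at (410,265).

```bash
cat > h.py <<'E'
import numpy as np,pickle,cv2
from scipy.optimize import least_squares
def proj(c,P):
    P=np.atleast_2d(P); M=c['camera_from_world']; p=P@M[:3,:3].T+M[:3,3]
    p=p*[1,-1,-1]; q=p@c['camera_matrix'].T; return q[:,:2]/q[:,2:]
def unproj(c,uv,z):
    M=c['camera_from_world'];R=M[:3,:3];o=-R.T@M[:3,3]
    uv=np.atleast_2d(uv); k=np.linalg.inv(c['camera_matrix'])@np.c_[uv,np.ones(len(uv))].T
    dr=(R.T@(k*np.array([[1],[-1],[-1]]))).T; return o+dr*((z-o[2])/dr[:,2])[:,None]
def g2w(g,P):
    P=np.atleast_2d(P);c,s=np.cos(g[2]),np.sin(g[2]);return np.c_[g[0]+c*P[:,0]-s*P[:,1],g[1]+s*P[:,0]+c*P[:,1],P[:,2]]
def w2g(g,P):
    P=np.atleast_2d(P);c,s=np.cos(g[2]),np.sin(g[2]);d=P[:,:2]-g[:2];return np.c_[c*d[:,0]+s*d[:,1],-s*d[:,0]+c*d[:,1],P[:,2]]
E
python3 - <<'E'
from h import *
d=pickle.load(open('s0.pkl','rb'))
T=lambda p:np.array(p,float)/(800/165)+[178,140]-.4
S=lambda p:np.array(p,float)/(780/215)+[155,145]-.4
C=np.array([[.07,.19,.012],[.07,-.19,.012],[-.1,-.19,.012],[-.1,.19,.012]])
o={'top':T([(98,34),(779,184),(720,488),(18,331)]),'scene':S([(225,30),(747,367),(550,582),(22,186)])}
def f(g,ns): return np.concatenate([(proj(d[n],g2w(g,C))-o[n]).ravel() for n in ns])
for ns in(['top'],['scene'],['top','scene']):
    a=least_squares(f,[.6,-.1,0],args=(ns,)); g=a.x; print(ns,g,np.abs(a.fun).max())
    if 'top' in ns:
        for nm,p,z in(('notchplate corners',[(205,76),(332,100),(322,151),(197,122)],.0135),('plain',[(540,150),(669,176),(662,225),(533,197)],.0135),('knob',[(440,131)],.060),('blade front',[(385,385)],.044),('pad',[(410,265)],.08),('valley',[(264,112)],.014)):
            q=w2g(g,unproj(d['top'],T(p),z)); print(nm,q.round(4).tolist(),q.mean(0).round(4))
    if 'scene' in ns:
        for nm,p,z in(('notchplate',[(289,88),(382,145),(357,167),(265,110)],.0135),('knob',[(454,150)],.065),('blade front top',[(283,325)],.044)):
            q=w2g(g,unproj(d['scene'],S(p),z)); print(nm,q.round(4).tolist(),q.mean(0).round(4))
np.save('g.npy',g)
for nm,p in (('ink',(440,90)),):print(nm,unproj(d['scene'],S(p),0))
print('rubber',unproj(d['top'],T((178,497)),.012),w2g(g,unproj(d['top'],T((178,497)),.012)))
E
```

```text
['top'] [ 0.57542277 -0.07052365 -0.09037552] 1.01966432624738
notchplate corners [[0.0578, 0.125, 0.0135], [0.06, 0.055, 0.0135], [0.0311, 0.0538, 0.0135], [0.0318, 0.1231, 0.0135]] [0.0452 0.0892 0.0135]
plain [[0.0576, -0.0602, 0.0135], [0.0589, -0.1304, 0.0135], [0.0316, -0.1318, 0.0135], [0.0314, -0.0617, 0.0135]] [ 0.0449 -0.096   0.0135]
knob [[0.0429, -0.0059, 0.06]] [ 0.0429 -0.0059  0.06  ]
blade front [[-0.0882, -0.0068, 0.044]] [-0.0882 -0.0068  0.044 ]
pad [[-0.0324, -0.0061, 0.08]] [-0.0324 -0.0061  0.08  ]
valley [[0.0451, 0.0891, 0.014]] [0.0451 0.0891 0.014 ]
['scene'] [ 0.57684012 -0.07011254 -0.09071185] 1.8459478179281632
notchplate [[0.0565, 0.1256, 0.0135], [0.0587, 0.0546, 0.0135], [0.0364, 0.0541, 0.0135], [0.034, 0.1238, 0.0135]] [0.0464 0.0895 0.0135]
knob [[0.0454, -0.0071, 0.065]] [ 0.0454 -0.0071  0.065 ]
blade front top [[-0.0893, -0.0075, 0.044]] [-0.0893 -0.0075  0.044 ]
['top', 'scene'] [ 0.57621551 -0.07033479 -0.0904163 ] 1.9904685626184175
notchplate corners [[0.0571, 0.1248, 0.0135], [0.0592, 0.0547, 0.0135], [0.0303, 0.0536, 0.0135], [0.031, 0.1228, 0.0135]] [0.0444 0.089  0.0135]
plain [[0.0568, -0.0604, 0.0135], [0.0581, -0.1307, 0.0135], [0.0309, -0.132, 0.0135], [0.0306, -0.062, 0.0135]] [ 0.0441 -0.0963  0.0135]
knob [[0.0421, -0.0062, 0.06]] [ 0.0421 -0.0062  0.06  ]
blade front [[-0.089, -0.0071, 0.044]] [-0.089  -0.0071  0.044 ]
pad [[-0.0331, -0.0064, 0.08]] [-0.0331 -0.0064  0.08  ]
valley [[0.0443, 0.0889, 0.014]] [0.0443 0.0889 0.014 ]
notchplate [[0.0572, 0.1259, 0.0135], [0.0593, 0.0549, 0.0135], [0.037, 0.0543, 0.0135], [0.0347, 0.1241, 0.0135]] [0.0471 0.0898 0.0135]
knob [[0.046, -0.0068, 0.065]] [ 0.046  -0.0068  0.065 ]
blade front top [[-0.0887, -0.0072, 0.044]] [-0.0887 -0.0072  0.044 ]
ink [[ 0.70763724 -0.01551584  0.        ]]
rubber [[0.41917133 0.02883999 0.012     ]] [[-0.16535749  0.08458965  0.012     ]]
```

```bash
python3 -m pendant '[[1,[0,0,0],[0,0,9]],[1,[0,0,0],[0,0,9]],[1,[0,0,0],[0,0,0]]]' 10; cat > to.py <<'E'
# python3 to.py gx gy gz (mm): tool shift and turn to the gauge-frame target
import sys; from h import *; from plant import r
from scipy.spatial.transform import Rotation as Ro
g=np.load('g.npy'); s=r.get_state(); R=Ro.from_quat(s['eef_rot']); p=np.array(s['tool_pos'])
print('t',s['clock'],'gauge pos mm',(w2g(g,p)*1e3).round(1),'F gauge',(Ro.from_euler('z',-g[2]).apply(s['contact_force'])).round(2),'open',round(s['opening'],2))
want=Ro.from_matrix(np.array([[np.cos(g[2]),np.sin(g[2]),0],[np.sin(g[2]),-np.cos(g[2]),0],[0,0,-1]]))
print('turn deg',(R.inv()*want).as_rotvec(degrees=True).round(2))
if len(sys.argv)>1:
    t=g2w(g,np.array([float(a) for a in sys.argv[1:4]])/1e3)[0]; print('shift mm',(R.inv().apply(t-p)*1e3).round(1))
E
python3 to.py -75 -70 140
```

```text
clock: 0.48
tool_pos: [0.1406, -0.6087, 0.2384]
eef_rot: [0.999, -0.043, -0.0, -0.0]
contact_force: [0.3, 0.0, 0.4]
opening: 0.684
finger_force: 0.0
t 0.475 gauge pos mm [[-385.3 -575.5  238.4]] F gauge [0.34 0.06 0.38] open 0.68
turn deg [-0.04  0.04  0.28]
shift mm [ 312.8 -503.9   98.4]
```

```bash
python3 -m pendant '[[1,[26,-42,8],[0,0,0]],[1,[26,-42,8],[0,0,0]],[1,[26,-42,8],[0,0,0]],[1,[26,-42,8],[0,0,0]],[1,[26,-42,8],[0,0,0]],[1,[26,-42,8],[0,0,0]],[1,[26,-42,8],[0,0,0]],[1,[26,-42,8],[0,0,0]]]' && python3 -m pendant '[[1,[26,-42,8],[0,0,0]],[1,[26,-42,8],[0,0,0]],[1,[26,-42,8],[0,0,0]],[1,[26,-42,8],[0,0,0]],[1,[0,0,0],[0,0,0]],[1,[0,0,0],[0,0,0]]]'; python3 to.py -75 -60 30; python3 - <<'E'
from plant import cams; import cv2
im=cams.snapshot('scene')['img'][110:330,130:420,::-1]; cv2.imwrite('pics/a.png',cv2.resize(im,(790,599),interpolation=cv2.INTER_CUBIC))
E
```

```text
clock: 1.48
tool_pos: [0.3781, -0.2911, 0.1745]
eef_rot: [0.999, -0.042, 0.0, -0.0]
contact_force: [0.8, 0.4, -0.7]
opening: 0.003
finger_force: 0.0
clock: 2.22
tool_pos: [0.4948, -0.1346, 0.1426]
eef_rot: [0.999, -0.043, -0.0, 0.0]
contact_force: [-0.7, -0.7, -0.4]
opening: 0.008
finger_force: 0.0
t 2.225 gauge pos mm [[-75.3 -71.3 142.6]] F gauge [-0.59 -0.72 -0.39] open 0.01
turn deg [0.03 0.05 0.28]
shift mm [  0.5 -11.4 112.6]
```

View pics/a.png

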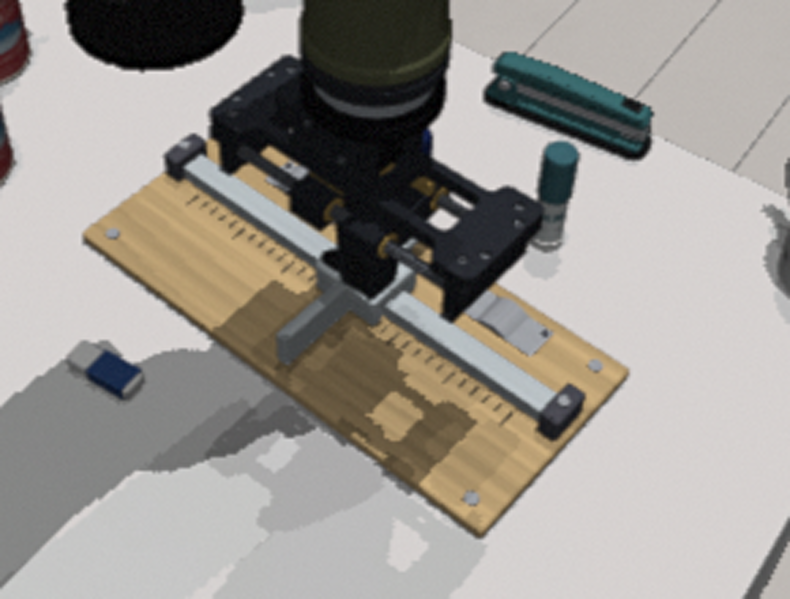

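The gripper is closed and upright above the gauge, with its long axis along the rail. The blade's front end is clear of the fingers at about (290,345). Descend next on the -y side of the blade.

```bash
python3 -m pendant '[[1,[-1,5,40],[0,0,0]],[1,[-1,0,40],[0,0,0]],[1,[0,0,33],[0,0,0]],[1,[0,0,0],[0,0,0]],[1,[0,0,0],[0,0,0]]]'; python3 to.py -77 -50 30; python3 - <<'E'
from plant import cams; import cv2
im=cams.snapshot('scene')['img'][110:330,130:420,::-1]; cv2.imwrite('pics/b.png',cv2.resize(im,(790,599),interpolation=cv2.INTER_CUBIC))
E
```

```text
clock: 2.9
tool_pos: [0.493, -0.1401, 0.0308]
eef_rot: [0.999, -0.044, 0.0, 0.0]
contact_force: [0.7, -0.4, 0.6]
opening: 0.005
finger_force: 0.0
t 2.9 gauge pos mm [[-76.6 -77.   30.8]] F gauge [ 0.7  -0.34  0.58] open 0.01
turn deg [ 0.04 -0.06  0.1 ]
shift mm [ -0.3 -27.    0.7]
```

View pics/b.png

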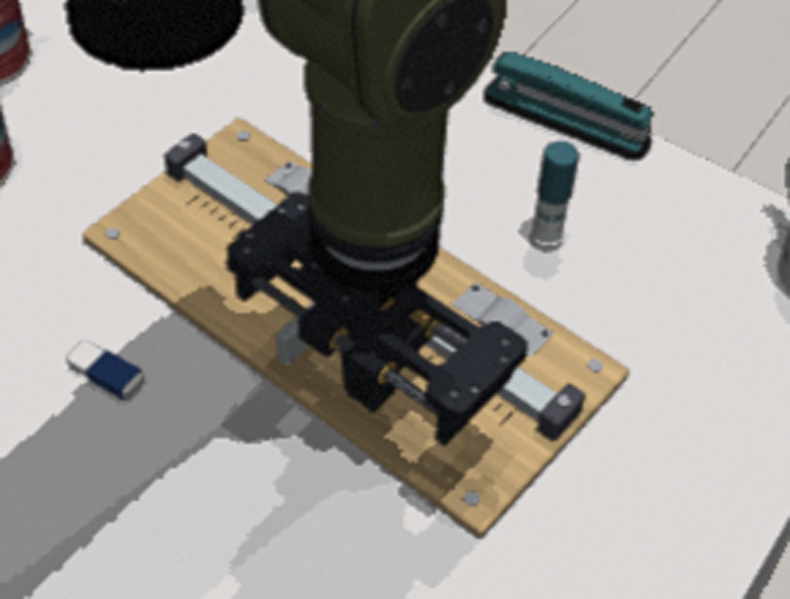

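The gripper is down on the -y side. The blade's front end shows at (290,345), with the fingers to its right. Push in +y now, stopping short of the first hump.

```bash
python3 -m pendant '[[1,[0,-15,0],[0,0,0]],[1,[0,-15,0],[0,0,0]],[1,[0,-12,0],[0,0,0]],[1,[0,-12,0],[0,0,0]],[1,[0,-12,0],[0,0,0]],[1,[0,-12,0],[0,0,0]],[1,[0,-12,0],[0,0,0]],[1,[0,-12,0],[0,0,0]]]' >/dev/null && python3 -m pendant '[[1,[0,-8,0],[0,0,0]],[1,[0,-4,0],[0,0,0]],[1,[0,0,0],[0,0,0]],[1,[0,0,0],[0,0,0]]]'; python3 to.py -77 37 30; python3 - <<'E'
from plant import cams; import cv2,numpy as np
a=cams.snapshot('scene')['img'][130:310,140:380,::-1]; b=cams.snapshot('top')['img'][130:250,170:360,::-1]
a=cv2.resize(a,(400,300),interpolation=cv2.INTER_CUBIC);a=cv2.resize(cams.snapshot('top')['img'][130:250,170:360,::-1],(800,505),interpolation=cv2.INTER_CUBIC)
cv2.imwrite('pics/c.png',a)
E
```

```text
clock: 4.45
tool_pos: [0.5024, -0.0256, 0.0296]
eef_rot: [0.999, -0.044, -0.0, 0.0]
contact_force: [-0.6, 0.3, -0.0]
opening: 0.005
finger_force: 0.0
t 4.45 gauge pos mm [[-77.5  37.9  29.6]] F gauge [-0.66  0.26 -0.04] open 0.0
turn deg [0.01 0.04 0.15]
shift mm [ 0.5  0.9 -0.4]
```

View pics/c.png

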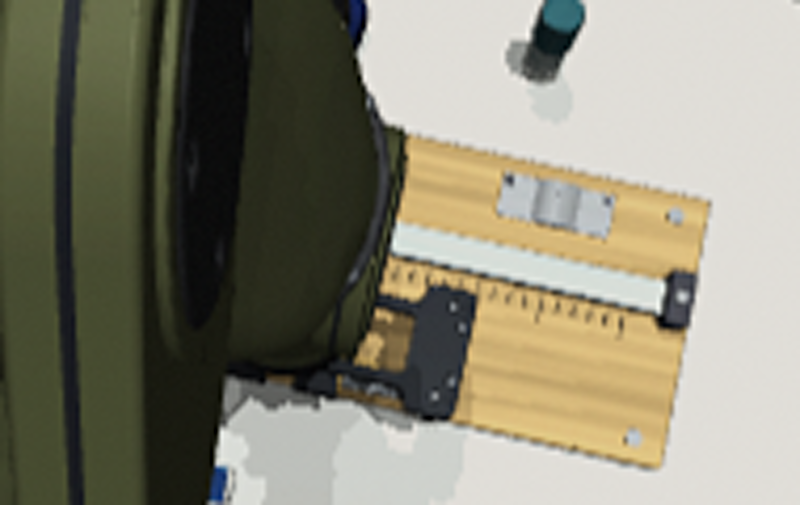

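The arm covers the stop in this view, but the middle of the rail is empty, so the stop is being pushed. Now I go in small steps and watch the force.

```bash
for k in 1 2; do python3 -m pendant '[[1,[0,-1,0],[0,0,0]],[1,[0,-1,0],[0,0,0]]]' >/dev/null; python3 to.py | head -1;  done; python3 -m pendant '[[1,[0,-1,0],[0,0,0]],[1,[0,-1,0],[0,0,0]]]' >/dev/null; python3 to.py | head -1; python3 -m pendant '[[1,[0,-1,0],[0,0,0]],[1,[0,-1,0],[0,0,0]]]' >/dev/null; python3 to.py | head -1
```

```text
t 4.85 gauge pos mm [[-77.2  39.9  29.7]] F gauge [-0.71 -0.57  0.09] open 0.0
t 5.1 gauge pos mm [[-77.2  41.9  29.7]] F gauge [ 0.16 -1.56 -0.5 ] open 0.0
t 5.35 gauge pos mm [[-77.2  42.7  29.7]] F gauge [ 0.35 -5.75 -0.01] open 0.01
t 5.6 gauge pos mm [[-77.2  43.1  29.7]] F gauge [  0.72 -10.76   0.02] open 0.01
```

```bash
python3 - <<'E'
from plant import cams; import cv2
cv2.imwrite('pics/d.png',cv2.resize(cams.snapshot('wrist')['img'][:,:,::-1],(800,600),interpolation=cv2.INTER_CUBIC))
E
python3 to.py
```

```text
t 5.65 gauge pos mm [[-77.2  43.   29.7]] F gauge [ 0.15 -8.77 -0.37] open 0.01
turn deg [ 0.22  0.   -0.01]
```

View pics/d.png

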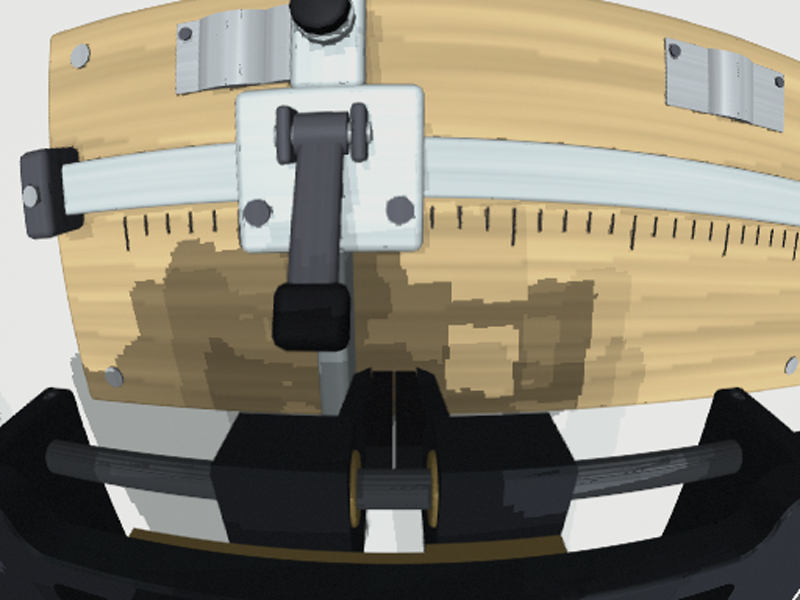

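The wrist picture shows the stop at the foot of the first hump (arm at (328,70) against the plate), with the lever up and the finger against the blade at about (345,380). Nothing else is in the way, so I push on in 1 mm steps.

```bash
python3 -m pendant '[[1,[0,-1,0],[0,0,0]]]' >/dev/null; python3 to.py | head -1; python3 -m pendant '[[1,[0,-1,0],[0,0,0]]]' >/dev/null; python3 to.py | head -1; python3 -m pendant '[[1,[0,-1,0],[0,0,0]]]' >/dev/null; python3 to.py | head -1; python3 -m pendant '[[1,[0,-1,0],[0,0,0]]]' >/dev/null; python3 to.py | head -1;
```

```text
t 5.775 gauge pos mm [[-77.2  43.2  29.8]] F gauge [  0.14 -10.9    0.22] open 0.01
t 5.9 gauge pos mm [[-77.2  43.3  29.8]] F gauge [ 3.60e-01 -1.31e+01  1.00e-02] open 0.01
t 6.025 gauge pos mm [[-77.3  43.4  29.8]] F gauge [  0.62 -14.53   0.12] open 0.0
t 6.15 gauge pos mm [[-77.3  45.1  29.8]] F gauge [ -0.14 -12.38   0.49] open 0.0
```

```bash
python3 -m pendant '[[1,[0,0,0],[0,0,0]]]' >/dev/null; python3 to.py | head -1; python3 -m pendant '[[1,[0,0,0],[0,0,0]]]' >/dev/null; python3 to.py | head -1; python3 -m pendant '[[1,[0,-0.5,0],[0,0,0]]]' >/dev/null; python3 to.py | head -1
```

```text
t 6.275 gauge pos mm [[-77.2  45.4  29.8]] F gauge [  0.32 -10.24  -0.59] open 0.0
t 6.4 gauge pos mm [[-77.2  45.5  29.8]] F gauge [  0.31 -10.23  -1.08] open 0.0
t 6.525 gauge pos mm [[-77.3  45.6  29.8]] F gauge [ -0.1  -12.65  -0.27] open 0.0
```

```bash
python3 -m pendant '[[1,[0,-0.5,0],[0,0,0]]]' >/dev/null; python3 to.py | head -1; python3 -m pendant '[[1,[0,-0.5,0],[0,0,0]]]' >/dev/null; python3 to.py | head -1; python3 -m pendant '[[1,[0,-0.5,0],[0,0,0]]]' >/dev/null; python3 to.py | head -1; python3 -m pendant '[[1,[0,-0.5,0],[0,0,0]]]' >/dev/null; python3 to.py | head -1; python3 -m pendant '[[1,[0,0,0],[0,0,0]]]' >/dev/null; python3 to.py | head -1
```

```text
t 6.65 gauge pos mm [[-77.3  45.7  29.8]] F gauge [  0.29 -14.14  -0.03] open 0.01
t 6.775 gauge pos mm [[-77.3  47.4  29.8]] F gauge [-0.32 -9.43 -0.25] open 0.01
t 6.9 gauge pos mm [[-77.2  48.   29.7]] F gauge [ -0.19 -10.9   -0.28] open 0.0
t 7.025 gauge pos mm [[-77.2  48.3  29.8]] F gauge [ 0.49 -5.82 -0.59] open 0.01
t 7.15 gauge pos mm [[-77.2  50.1  29.7]] F gauge [ 0.37 -6.17  0.13] open 0.01
```

```bash
for i in 1; do :; done; python3 -m pendant '[[1,[0,-0.5,0],[0,0,0]]]' >/dev/null; python3 to.py | head -1; python3 -m pendant '[[1,[0,-0.5,0],[0,0,0]]]' >/dev/null; python3 to.py | head -1; python3 -m pendant '[[1,[0,-0.5,0],[0,0,0]]]' >/dev/null; python3 to.py | head -1; python3 -m pendant '[[1,[0,-0.5,0],[0,0,0]]]' >/dev/null; python3 to.py | head -1; python3 -m pendant '[[1,[0,0,0],[0,0,0]]]' >/dev/null; python3 to.py | head -1
```

```text
t 7.275 gauge pos mm [[-77.2  50.5  29.7]] F gauge [ 0.86 -8.33  0.06] open 0.0
t 7.4 gauge pos mm [[-77.2  51.4  29.7]] F gauge [ 0.03 -2.62 -0.51] open 0.01
t 7.525 gauge pos mm [[-77.1  54.1  29.7]] F gauge [-0.74 -1.61 -0.98] open 0.01
t 7.65 gauge pos mm [[-77.1  55.5  29.7]] F gauge [ 0.02 -1.74  0.01] open 0.01
t 7.775 gauge pos mm [[-77.1  55.6  29.7]] F gauge [ 0.85 -0.23 -0.13] open 0.0
```

```bash
python3 - <<'E'
from plant import cams; import cv2
im=cams.snapshot('wrist')['img'][:,:,::-1]; cv2.imwrite('w1.png',im)
cv2.imwrite('pics/e.png',cv2.resize(im[0:280,20:390],(793,600),interpolation=cv2.INTER_CUBIC))
E
```

```text
(no output)
```

View pics/e.png

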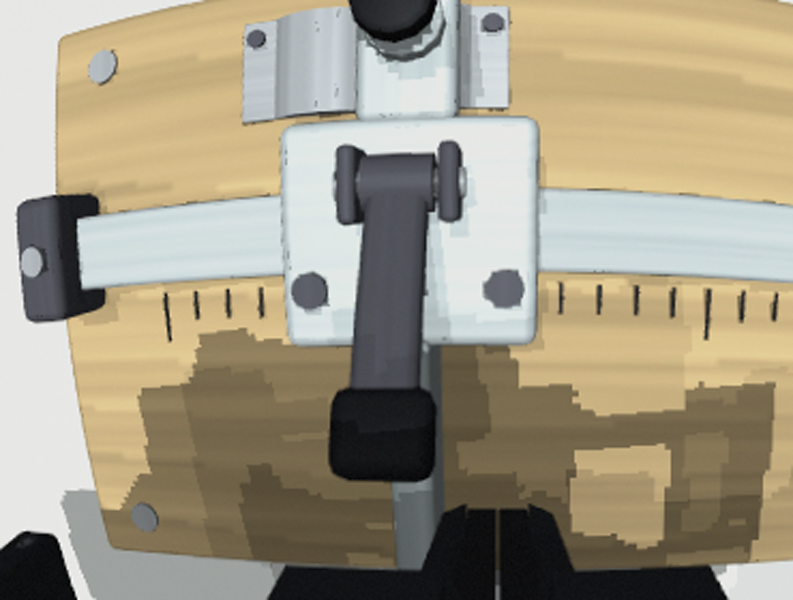

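The stop's arm is at about (408,90) and the plate spans 243–509, so the pin is at or near the first crest, about 8–10 mm short of the notch. The lever is still up. I keep nudging.

```bash
python3 -m pendant '[[1,[0,-0.5,0],[0,0,0]]]' >/dev/null; python3 to.py | head -1; python3 -m pendant '[[1,[0,-0.5,0],[0,0,0]]]' >/dev/null; python3 to.py | head -1; python3 -m pendant '[[1,[0,-0.5,0],[0,0,0]]]' >/dev/null; python3 to.py | head -1; python3 -m pendant '[[1,[0,-0.5,0],[0,0,0]]]' >/dev/null; python3 to.py | head -1; python3 -m pendant '[[1,[0,0,0],[0,0,0]]]' >/dev/null; python3 to.py | head -1
python3 - <<'E'
# shift of the stop in the wrist image since the last picture (tool moved ~2 mm)
from plant import cams; import cv2
a=cv2.imread('w1.png'); b=cams.snapshot('wrist')['img'][:,:,::-1].copy(); cv2.imwrite('w2.png',b)
for nm,(x0,y0,x1,y1) in dict(stop=(150,52,275,165),endcap=(25,85,72,155)).items():
    m=cv2.matchTemplate(b,a[y0:y1,x0:x1],cv2.TM_CCOEFF_NORMED); _,v,_,l=cv2.minMaxLoc(m); print(nm,l[0]-x0,l[1]-y0,round(v,3))
E
```

```text
t 7.95 gauge pos mm [[-77.1  55.6  29.7]] F gauge [ 0.04 -0.57 -0.14] open 0.01
t 8.075 gauge pos mm [[-77.1  55.7  29.7]] F gauge [-0.43 -1.5  -0.02] open 0.01
t 8.2 gauge pos mm [[-77.2  56.   29.7]] F gauge [ 0.6  -1.3   0.03] open 0.01
t 8.325 gauge pos mm [[-77.1  56.6  29.7]] F gauge [ 0.06 -0.74 -0.4 ] open 0.01
t 8.45 gauge pos mm [[-77.2  56.8  29.7]] F gauge [-0.1  -0.55 -0.43] open 0.01
stop 0 0 0.988
endcap 1 0 0.99
```

```bash
cat > tr.py <<'E'
from plant import cams; import cv2
a=cv2.imread('w1.png'); b=cams.snapshot('wrist')['img'][:,:,::-1].copy()
for nm,(x0,y0,x1,y1) in dict(stop=(150,52,275,165),endcap=(25,85,72,155)).items():
    m=cv2.matchTemplate(b,a[y0:y1,x0:x1],cv2.TM_CCOEFF_NORMED); _,v,_,l=cv2.minMaxLoc(m); print(nm,l[0]-x0,l[1]-y0,round(v,3))
E
python3 -m pendant '[[1,[0,-1,0],[0,0,0]]]' >/dev/null; python3 to.py | head -1; python3 -m pendant '[[1,[0,-1,0],[0,0,0]]]' >/dev/null; python3 to.py | head -1; python3 -m pendant '[[1,[0,0,0],[0,0,0]]]' >/dev/null; python3 to.py | head -1; python3 tr.py
```

```text
t 8.625 gauge pos mm [[-77.1  57.6  29.7]] F gauge [ 0.1  -1.22  0.15] open 0.01
t 8.75 gauge pos mm [[-77.2  58.9  29.7]] F gauge [-0.66 -0.35  0.89] open 0.01
t 8.875 gauge pos mm [[-77.2  59.1  29.7]] F gauge [ 0.69 -0.75 -0.02] open 0.0
stop -4 0 0.971
endcap 4 -1 0.984
```

```bash
python3 -m pendant '[[1,[0,0,0],[0,0,0]],[1,[0,0,0],[0,0,0]]]' >/dev/null; python3 tr.py; python3 -m pendant '[[1,[0,-1,0],[0,0,0]],[1,[0,-1,0],[0,0,0]],[1,[0,0,0],[0,0,0]]]' >/dev/null; python3 to.py | head -1; python3 tr.py
```

```text
stop -23 1 0.918
endcap 4 0 0.973
t 9.6 gauge pos mm [[-77.2  60.8  29.7]] F gauge [0.63 0.13 0.31] open 0.01
stop -18 1 0.933
endcap 6 -1 0.98
```

```bash
python3 -m pendant '[[1,[0,10,0],[0,0,0]],[1,[0,0,-40],[0,0,0]],[1,[0,0,-40],[0,0,0]],[1,[0,-15,-20],[0,0,0]],[1,[0,0,0],[0,0,0]],[1,[0,0,0],[0,0,0]]]'>/dev/null; python3 - <<'E'
from plant import r,cams; import cv2,pickle
s=r.get_state(); w=cams.snapshot('wrist'); pickle.dump((s,w),open('w.pkl','wb')); print({k:v for k,v in w.items() if k!='img'})
im=w['img'][:,:,::-1]
cv2.imwrite('pics/f.png',cv2.resize(im[40:260,110:400],(790,599),interpolation=cv2.INTER_CUBIC))
E
python3 to.py -38 89 100
```

```text
{'camera_matrix': array([[297.31863964,   0.        , 251.69480872],
       [  0.        , 297.31863964, 194.71855111],
       [  0.        ,   0.        ,   1.        ]]), 'tool_from_camera': array([[-9.27098714e-04,  9.49363591e-01,  3.14178154e-01,
         8.16871761e-02],
       [ 9.99999294e-01,  1.11372607e-03, -4.14519342e-04,
         1.50665048e-03],
       [-7.43437971e-04,  3.14177547e-01, -9.49363953e-01,
        -1.45690936e-01],
       [ 0.00000000e+00,  0.00000000e+00,  0.00000000e+00,
         1.00000000e+00]])}
t 10.45 gauge pos mm [[-77.9  64.6 128.7]] F gauge [-0.15  0.41 -0.64] open 0.0
turn deg [0.06 0.11 0.12]
shift mm [ 40.  -24.4  28.6]
```

View pics/f.png

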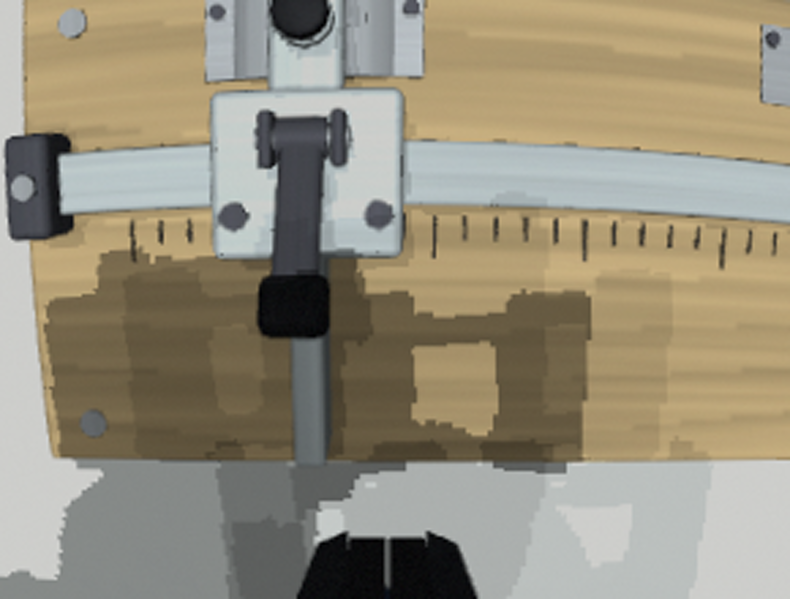

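The stop's arm now sits between the plate's two humps, which are visible on either side at (252,40) and (378,40). The lever is up with its pad at (293,305). I'll work out the numbers.

```bash
cat > wu.py <<'E'
from h import *
from scipy.spatial.transform import Rotation as Ro
s,w=pickle.load(open('w.pkl','rb')); g=np.load('g.npy')
R=Ro.from_quat(s['eef_rot']).as_matrix(); T=w['tool_from_camera']; K=w['camera_matrix']
def un(p,z):
    uv=np.array(p,float)/2.724+[110,40]-.3
    v=(uv-K[:2,2])/K[0,0]; th=np.hypot(*v); d=np.array([v[0]/th*np.sin(th),-v[1]/th*np.sin(th),-np.cos(th)])
    o=R@T[:3,3]+s['tool_pos']; d=R@T[:3,:3]@d; return (w2g(g,o+d*(z-o[2])/d[2])[0]*1e3).round(1)
for n,p,z in(('plateL',(206,82),.0135),('plateR',(424,78),.0135),('holeL',(217,12),.0135),('holeR',(411,7),.0135),('saddleL',(211,170),.042),('saddleR',(404,170),.042),('bladeL',(294,440),.044),('bladeR',(326,440),.044),('padL',(259,300),.08),('padR',(329,300),.08),('padfront',(294,337),.078),('armL',(270,80),.035),('armR',(341,80),.035),('corner',(52,458),.012)): print(n,un(p,z))
E
python3 wu.py
```

```text
plateL [ 31.8 120.9  13.5]
plateR [31.5 51.4 13.5]
holeL [ 55.  117.2  13.5]
holeR [54.9 55.5 13.5]
saddleL [  3.  113.5  42. ]
saddleR [ 2.  58.2 42. ]
bladeL [-78.2  91.2  44. ]
bladeR [-78.2  81.4  44. ]
padL [-29.   94.4  80. ]
padR [-29.2  77.2  80. ]
padfront [-38.9  86.2  78. ]
armL [29.2 97.1 35. ]
armR [28.7 76.4 35. ]
corner [-97.1 186.2  12. ]
```

The stop is centred in the notch: plate centre y is 86.2, stop 86.0, in the same view. Next I move over the lever pad and press.

```bash
python3 -m pendant '[[1,[20,-12,10],[0,0,0]],[1,[20,-11,10],[0,0,0]],[1,[0,0,10],[0,0,0]],[1,[0,0,0],[0,0,0]]]'>/dev/null; python3 to.py -38 87.5 54; python3 -m pendant '[[1,[0,0,8],[0,0,0]],[1,[0,0,6],[0,0,0]],[1,[0,0,6],[0,0,0]],[1,[0,0,6],[0,0,0]],[1,[0,0,6],[0,0,0]],[1,[0,0,6],[0,0,0]],[1,[0,0,4],[0,0,0]],[1,[0,0,0],[0,0,0]]]' >/dev/null; python3 to.py -38 87.5 53
```

```text
t 10.95 gauge pos mm [[-39.5  87.5  98.2]] F gauge [ 0.3  -0.69 -0.17] open 0.0
turn deg [0.08 0.26 0.13]
shift mm [ 1.7 -0.1 44.2]
t 11.95 gauge pos mm [[-36.9  88.8  57.4]] F gauge [0.46 0.32 0.03] open 0.0
turn deg [ 0.   -0.04  0.18]
shift mm [-1.1  1.3  4.4]
```

```bash
python3 -m pendant '[[1,[0,0,2],[0,0,0]],[1,[0,0,1],[0,0,0]],[1,[0,0,1],[0,0,0]],[1,[0,0,0],[0,0,0]]]' >/dev/null; python3 to.py |head -1;  python3 -m pendant '[[1,[0,0,1],[0,0,0]],[1,[0,0,1],[0,0,0]],[1,[0,0,0],[0,0,0]]]' >/dev/null; python3 to.py |head -1; python3 -m pendant '[[1,[0,0,1],[0,0,0]],[1,[0,0,1],[0,0,0]],[1,[0,0,0],[0,0,0]]]' >/dev/null; python3 to.py |head -1
```

```text
t 12.45 gauge pos mm [[-36.9  88.8  53.9]] F gauge [-0.5  -0.77  1.45] open 0.01
t 12.825 gauge pos mm [[-37.   88.8  53.2]] F gauge [-2.16 -0.13 15.03] open 0.0
t 13.2 gauge pos mm [[-36.9  88.8  52.5]] F gauge [-4.42  0.14 27.43] open 0.0
```

```bash
python3 -m pendant '[[1,[0,0,-5],[0,0,0]],[1,[0,0,-30],[0,0,0]],[1,[0,0,-40],[0,0,0]],[1,[-20,12,0],[0,0,0]],[1,[-20,12,0],[0,0,0]],[1,[0,0,0],[0,0,0]],[1,[0,0,0],[0,0,0]]]' >/dev/null; python3 to.py -77.9 64.6 128.7
```

```text
t 14.075 gauge pos mm [[-76.2  65.2 124.6]] F gauge [-0.88 -0.13 -0.03] open 0.01
turn deg [-0.02 -0.07  0.2 ]
shift mm [-1.7  0.6 -4.1]
```

```bash
python3 -m pendant '[[1,[-1.7,0.6,-4],[0,0,0.1]],[1,[0,0,0],[0,0,0]],[1,[0,0,0],[0,0,0]]]' >/dev/null; python3 to.py|head -1; python3 - <<'E'
from plant import r,cams; import cv2,pickle,numpy as np
a=pickle.load(open('w.pkl','rb'))[1]['img']; s=r.get_state(); w=cams.snapshot('wrist'); b=w['img']
pickle.dump((s,w),open('w3.pkl','wb'))
for nm,(x,y,X,Y) in dict(plate=(110+205/2.724,40,110+265/2.724,70),plateR=(110+350/2.724,40,110+430/2.724,70),saddle=(110+330/2.724,72,110+410/2.724,136),saddleL=(110+205/2.724,72,110+262/2.724,136),blade=(110+285/2.724,170,110+335/2.724,205),endcap=(112,88,138,130)).items():
    x,X=int(x),int(X); t=cv2.resize(a[y:Y,x:X],None,fx=4,fy=4,interpolation=3); B=cv2.resize(b[max(y-15,0):Y+15,x-20:X+20],None,fx=4,fy=4,interpolation=3)
    m=cv2.matchTemplate(B,t,5);_,v,_,l=cv2.minMaxLoc(m); print(nm,'dx',l[0]/4-20,'dy',l[1]/4-15,round(v,3))
# black pad location: dark blob in the region of the pad before/after
for n,i in(('before',a),('after',b)):
    ro=i[95:180,190:245].max(2)<28; ys,xs=np.nonzero(ro); print(n,ro.sum(),'rows',ys.min()+95,ys.max()+95,'cols',xs.min()+190,xs.max()+190, np.median(xs)+190,np.median(ys)+95)
E
```

```text
t 14.45 gauge pos mm [[-78.6  64.2 128.7]] F gauge [-0.11  0.17 -0.39] open 0.0
plate dx -1.0 dy -1.0 0.886
plateR dx 0.0 dy -1.0 0.91
saddle dx 0.0 dy -1.0 0.951
saddleL dx -1.0 dy -1.0 0.949
blade dx 0.0 dy 2.0 0.971
endcap dx 0.0 dy -1.0 0.954
before 567 rows 96 163 cols 205 230 218.0 152.0
after 415 rows 98 164 cols 210 232 221.0 155.0
```

```bash
python3 -c "
from plant import r
print(r.finish_job())"
```

```text
the job is handed in; nothing more can be done
None
```

The stop is in the notch of the two-humped plate with its clamp lever pressed down to its firm stop, and the job is handed in; the final check was by force and image matching only, and no verdict came back.

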